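Load soil canisters into a taper-socket shaker

ROBOT

A 6-joint arm with a two-finger parallel gripper is mounted at the origin on the work surface. World frame = base frame: x ahead of the robot, y to its left, z up, the work surface at z = 0. Lengths are in m, angles in degrees, forces in N, time in s.
With the tool pointing down it reaches from about 0.4 to 0.825 m from the base axis. Payload 7 kg.
Tool frame: the origin (TCP) lies between the finger pads; the fingertips stand 25 mm ahead of it and the grasp point (between the pads) lies 6 mm ahead of it; z points along the fingers, y is the line along which they close (so a half turn about z gives the same grasp; the last joint's range is limited). The gripper opens to 88 mm and grips with 3 to 60 N. Pads are 19 mm wide; open, the fingers measure 130 mm over their backs; the gripper's body (78 mm by 193 mm) begins 47 mm behind the grasp point.
Start: joints at [-59.066, 20.546, 0.682, 0, -70.136, -16.507], TCP at [0.168, -0.654, 0.252] pointing down, gripper open.
Joint ranges: [-176.03, 176.03], [-82.01, 121.73], [-58.28, 71.71], [-173.87, 95.51], [-174.79, -0.11], [-173.66, 173.66]. Speed limits (degrees/s): [136.94, 136.94, 172.46, 180, 180, 180].

INTERFACE

Orientations are given as [roll, pitch, yaw] about the fixed x, y, z axes, in that order (R = Rz(yaw) Ry(pitch) Rx(roll)).
In Python, from plant import ctrl gives the robot as it stands.
- The arm moves only by the shell command python3 drive.py 'ROWS'. ROWS is a JSON list of rows, 1 to 8 of them, each written [[dx, dy, dz], turn, opening]: dx, dy, dz in units of 5 mm, then a turn about the tool's z in units of 2 degrees, then the finger opening in m; each row is the pose to reach, as a shift and turn from the pose commanded when the command began, along the tool's axes at that moment; what a row does not reach only later rows make up. A row lasts 1/8 s, in which the tool goes at most 0.0625 m and 10.7 degrees, less where a joint would pass 70% of its speed; a pose out of reach is approached as far as the arm can. The fingers move at their own pace and stop on an object; the grip force is fixed at half the most. Time passes only in rows, so rows that do not move let the fingers close. It prints the time, the measured TCP pose, the force, the opening and the grip force at its end. Input that does not fit is refused with a message, and nothing moves.
- ctrl.get_obs(): the state, without advancing time (a new reading comes with each control period).
- ctrl.snapshot(name): name is "scene" or "top" or "wrist"; returns a dict with "frame" (480x640x3 uint8, red, green, blue), "z_map" (480x640 float32, m along the optical axis (not along the pixel's ray), 0 where there is no reading), "fovy" (degrees; the focal length in pixels is half the picture's height over the tangent of half this angle, whatever the lens; pixels are square), "cx", "cy" (the principal point, pixels), "k1" (the pictures are not rectified: a ray, as slopes to the right and down, at radius r is drawn at 1 + k1 r^2 times it, then the intrinsics apply), "R" (3x3) and "t" (3): a world point X has camera coordinates R X + t; the wrist camera has in their place "T_tool_cam" (4x4, takes a point from camera to tool coordinates, whose origin is the TCP and whose axes are the flange's). Camera axes: x right, y down, z forward; pixel columns grow to the right and rows downward; lengths in m; the calibration is good to about 2 mm. A picture is of the moment at which its call begins: read the wrist's pose just before it.
- ctrl.close_job(): hands the job in; it is judged then, once.
The state is a dict: "clock": time; "joint_pos": joint angles; "qvel": joint speeds; "tau": joint torques, N m; "tool_pos": TCP position; "orientation": TCP orientation; "force": force on the tool from outside, world axes, zero at the start; "moment": the same for the moment, N m; "opening": finger opening in m; "gripper_force": force on a finger pad.
Only numpy, scipy, OpenCV 4.12 (cv2) and the standard library are available. Lean on these libraries where they do the work, as an engineer would, in place of code of your own. Each camera call takes 0.05 s, during which the arm holds its last target. There are 200 camera calls.

TASK

Move every soil canister from the white rack into a taper socket of the shaker, tap each one fully home with the rubber-faced knocker (do not press canisters down with the hand), then swing the hold-down frame shut over them and after that turn the turnbutton square across the frame's front bar. The knocker must end up standing in the empty foil tray, and the timer's thumbwheel must be rolled up, rib by rib, until its one wide rib stands straight up, level with the fixed pointer. Leave the other things on the bench where they are.

Things in the scene. Friction and masses are not known exactly. Their poses are not given: they have to be found in the camera images.
- machine: fixed bench shaker: steel deck 200 x 300 mm (x by y), top 70 mm above the bench, from x = -110 to +90 mm. Origin on the bench below the middle socket; x points from the turnbutton (front, robot side) to the frame's hinge (back), y along the sockets, z up. Hinge posts at x = 76, y = +-138 mm, 144 mm high. Sockets 1, 2, 3 at y = -88, 0, 88 mm, all alike, any may be used
- socket1 (a point): taper socket: point where the small end of a driven-home canister lies, 22 mm above the bench, 48 mm below the deck top. Mouth 36 mm wide, narrowing downwards. A canister dropped in by its own weight stops 8 mm short of home, then moves only under more than about 9 N, against a stiff sluggish fit (250 N s/m): each tap of 15 to 25 N drives it some mm, and it stays. Axes as the machine's
- socket2 (a point): the same point of the middle socket
- socket3 (a point): the same point of the third socket
- canister1: soil canister, metal, 106 mm tall, 0.25 kg, upright; 2 or 3 are present, all alike. Origin at the centre of its small lower end, z up. Tapered shank 0 to 48 mm (26 mm wide at the bottom, 34 at the top), body 47 mm wide from 48 to 98 mm (grip here), striking boss 26 mm wide up to 106 mm. It starts hanging in the rack by the body's lower edge, origin 8 mm above the bench
- canister2: soil canister, metal, 106 mm tall, 0.25 kg, upright; 2 or 3 are present, all alike. Origin at the centre of its small lower end, z up. Tapered shank 0 to 48 mm (26 mm wide at the bottom, 34 at the top), body 47 mm wide from 48 to 98 mm (grip here), striking boss 26 mm wide up to 106 mm. It starts hanging in the rack by the body's lower edge, origin 8 mm above the bench
- canister3: soil canister, metal, 106 mm tall, 0.25 kg, upright; 2 or 3 are present, all alike. Origin at the centre of its small lower end, z up. Tapered shank 0 to 48 mm (26 mm wide at the bottom, 34 at the top), body 47 mm wide from 48 to 98 mm (grip here), striking boss 26 mm wide up to 106 mm. It starts hanging in the rack by the body's lower edge, origin 8 mm above the bench
- rack: white plastic rack, fixed, 260 x 75 x 56 mm, three 38 mm through holes at x = -88, 0, 88 mm along its long x axis. Origin at the centre of its underside
- knocker: knocker for tapping, 0.35 kg, standing on the bench: round metal foot with a black rubber face, 60 mm across and 28 mm high, above it a plain wooden handle 27 mm across up to 110 mm. Origin at the centre of the foot's underside (the striking face), z up
- tray: empty aluminium foil tray, fixed; flat floor 170 x 125 mm (its x by y), 3 mm thick, flared walls 34 mm high. Origin at the centre of its underside
- frame (a joint): hold-down frame, rad: 0 shut (level, 136 mm above the bench), grows as it opens up and back; 1.57 upright. It starts leaning back on its stop (1.7 to 1.8). 10 mm round bars: side arms at machine y = +-124 mm, front bar 145 mm and middle bar 75 mm from the hinge. Damped: pulled to the front past upright (below 1.5) it sinks shut by its weight in some 5 s; a canister not home holds it up
- frame_bar (a point): middle of the frame's front bar (10 mm round, 248 mm long along machine y); it moves with the frame
- frame_hinge (a point): middle of the frame's hinge axis (along machine y), at x = 76, z = 136 mm on the machine
- turnbutton (a joint): turnbutton on a post at the shaker's front (x = -95 mm), rad: near 0 its arm lies along machine y, clear of the frame; it turns anticlockwise seen from above up to 1.57 (stop), where the arm lies along machine x, across the front bar. Light friction (0.05 N m)
- turnbutton_grip (a point): on the turnbutton's axis, 5 mm below the top of its upright thumb fin (44 mm along the arm, 10 mm thick, 26 mm high, top 177.5 mm above the bench). Under it the flat arm, 76 x 16 x 6 mm, top 151.5 mm above the bench. The point turns with it; its y axis lies along fin and arm
- timer: run timer, fixed: white box 130 x 100 x 70 mm, a grey thumbwheel standing out of its top. Origin at the centre of its underside, x from front (robot side) to back. The wheel turns about the box's y axis between black cheeks (y = +-32 to 40 mm, 102 mm high); the white pointer, a thin blade, stands on the +y cheek straight above the axle, up to 134 mm
- dial_hub (a point): centre of the thumbwheel, 85 mm above the bench; axes those of the timer box. Drum 36 mm in radius, 34 mm wide; eight ribs, one every 0.785 rad, 7 mm thick, tips at 48 mm radius; one whitish rib is wider: 56 mm along the axle instead of 34
- dial (a joint): thumbwheel angle, rad. Grows as the top of the wheel moves to the back (away from the robot); at value q the wide rib stands q - 1.60 from straight up (negative: towards the front), so 1.60 is the wanted setting. Range 0 to 2.4; it stays where it is left (friction 0.07 N m)
- wash_bottle: bystander, not to be disturbed: white wash bottle, 66 mm across, 170 mm tall, origin under its centre
- jar: bystander, not to be disturbed: amber glass jar, 70 mm across, 80 mm tall, origin under its centre
- beaker: bystander, not to be disturbed: glass beaker, 80 mm across, 90 mm tall, origin under its centre
- brush: bystander, not to be disturbed: brush lying flat, 200 mm long, origin under its middle
- spatula: bystander, not to be disturbed: spatula lying flat, 280 mm long, origin under its middle
- sieve: bystander, not to be disturbed: brass sieve ring, 150 mm across, 45 mm high, origin under its centre

How it is judged (in metres and radians):
On the way, in this order (a step that is already met when the one before it is completed fails the run):
1. every canister present is driven fully home in a socket while the frame stands open ((distance between canister1 and socket1 below 0.0035 m or distance between canister1 and socket2 below 0.0035 m or distance between canister1 and socket3 below 0.0035 m) and angle between each of canister1, canister2, canister3's own z axis and vertical below 0.08 rad and (distance between canister2 and socket1 below 0.0035 m or distance between canister2 and socket2 below 0.0035 m or distance between canister2 and socket3 below 0.0035 m) and (distance between canister3 and socket1 below 0.0035 m or distance between canister3 and socket2 below 0.0035 m or distance between canister3 and socket3 below 0.0035 m) and value of joint frame above 1.2 rad), for 0.2 s.
2. the hold-down frame is shut over them ((distance between canister1 and socket1 below 0.0035 m or distance between canister1 and socket2 below 0.0035 m or distance between canister1 and socket3 below 0.0035 m) and angle between each of canister1, canister2, canister3's own z axis and vertical below 0.08 rad and (distance between canister2 and socket1 below 0.0035 m or distance between canister2 and socket2 below 0.0035 m or distance between canister2 and socket3 below 0.0035 m) and (distance between canister3 and socket1 below 0.0035 m or distance between canister3 and socket2 below 0.0035 m or distance between canister3 and socket3 below 0.0035 m) and value of joint frame below 0.03 rad), for 0.2 s.
3. the turnbutton is turned across the front bar (value of joint frame below 0.03 rad and value of joint turnbutton above 1.27 rad), for 0.2 s.
At the end, for the whole second after the job is handed in: all canisters present stand in sockets within 3.5 mm of home; frame shut (under 0.03 rad); turnbutton within 0.3 rad of square across the bar; wide rib within 0.15 rad of straight up; knocker upright and at rest on the foil tray's floor (all of step 3 and (distance between canister1 and socket1 below 0.0035 m or distance between canister1 and socket2 below 0.0035 m or distance between canister1 and socket3 below 0.0035 m) and angle between each of canister1, canister2, canister3's own z axis and vertical below 0.08 rad and (distance between canister2 and socket1 below 0.0035 m or distance between canister2 and socket2 below 0.0035 m or distance between canister2 and socket3 below 0.0035 m) and (distance between canister3 and socket1 below 0.0035 m or distance between canister3 and socket2 below 0.0035 m or distance between canister3 and socket3 below 0.0035 m) and value of joint dial between 1.45 and 1.75 rad and x of knocker in the frame of tray between -0.07 and 0.07 m and y of knocker in the frame of tray between -0.05 and 0.05 m and height (world z) of knocker below 0.01 m and angle between knocker's own z axis and vertical below 0.1 rad and linear speed of knocker below 0.02 m/s and velocity of joint dial below 0.05 rad/s); the robot touches nothing.
It fails at once if canister 1 is pressed home by hand instead of being tapped with the knocker (contact force between the fingers and canister1 above 1 N and z of canister1 in the frame of machine below 0.0265 m and (horizontal distance between canister1 and socket1 below 0.01 m or horizontal distance between canister1 and socket2 below 0.01 m or horizontal distance between canister1 and socket3 below 0.01 m)).
It fails at once if canister 2 is pressed home by hand instead of being tapped with the knocker (contact force between the fingers and canister2 above 1 N and z of canister2 in the frame of machine below 0.0265 m and (horizontal distance between canister2 and socket1 below 0.01 m or horizontal distance between canister2 and socket2 below 0.01 m or horizontal distance between canister2 and socket3 below 0.01 m)).
It fails at once if canister 3 is pressed home by hand instead of being tapped with the knocker (contact force between the fingers and canister3 above 1 N and z of canister3 in the frame of machine below 0.0265 m and (horizontal distance between canister3 and socket1 below 0.01 m or horizontal distance between canister3 and socket2 below 0.01 m or horizontal distance between canister3 and socket3 below 0.01 m)).
It fails at once if another thing on the bench is disturbed (moved more than 40 mm) (distance of any of wash_bottle, jar, beaker, brush, spatula, sieve from where it was at the start of the episode above 0.04 m).
Of canister1, canister2, canister3 only 2 to 3 are there at a start; the rules pass over those that are not, and their reading is None.
At some moment in a run one of knocker may be knocked a few centimetres aside while the robot is not near it.
It also fails if it takes over 210 s, if anything falls off the work surface, if the arm or the gripper's body presses on something with over 40 N, if the wrist force passes 120 N, or if a joint passes its speed limit or range.

## Working session

There is one attempt and no reset: what is moved stays moved. The work goes in short steps, Python scripts to look and compute and a shell command to move; the robot and the scene stay as the last step left them, time stands still between calls to the robot, and variables do not carry over. Pictures are saved under pics/ and viewed, at most 17 in all, crops included, and the job is handed in when it is done.

```bash
ls; mkdir -p pics; python3 - <<'E'
from plant import ctrl
import cv2
o=ctrl.get_obs();print(o)
for n in("scene","top"):
    s=ctrl.snapshot(n);cv2.imwrite(f"pics/{n}0.png",s["frame"][:,:,::-1]);print(n,s["fovy"],s["cx"],s["cy"],s["k1"],s["R"],s["t"])
E
```

```text
drive.py
pics
plant.py
{'clock': 0.0, 'joint_pos': array([-5.90650415e+01,  2.05924462e+01,  6.33868365e-01, -1.96851960e-02,
       -7.01382819e+01, -1.65059113e+01]), 'qvel': array([-0.03273216,  0.0094495 ,  0.04770206, -0.04250095, -0.00897301,
       -0.09413008]), 'tau': array([ 5.15685842e-04, -5.82707334e+01,  2.93053633e+01,  6.99657887e+00,
        6.85199499e-03, -1.77102997e-04]), 'tool_pos': array([ 0.16804241, -0.65327287,  0.25061335]), 'orientation': array([ 1.79901874e+02, -9.77912048e-03, -1.65577648e+02]), 'force': array([ 1.26286937,  0.38809936, -0.42556688]), 'moment': array([-0.0355292 , -0.01197334, -0.01338644]), 'gripper_force': 0.0, 'opening': 0.08748905432532682}
scene 52.87777459836966 319.41120337855665 239.99344468959302 -0.06206421426101478 [[ 3.82226159e-01  9.24068799e-01 -1.36394325e-04]
 [ 5.92186188e-01 -2.45061573e-01 -7.67632949e-01]
 [-7.09379082e-01  2.93328623e-01 -6.40889723e-01]] [-0.22629234 -0.24386902  1.72299544]
top 53.357626146471134 316.06765731151023 242.81142431615314 0.0011955333351913447 [[-0.02221671 -0.99974826 -0.00313477]
 [-0.97830721  0.022386   -0.2059463 ]
 [ 0.20596463 -0.00150868 -0.97855827]] [0.00254239 0.58480032 1.46853485]
```

View pics/top0.png

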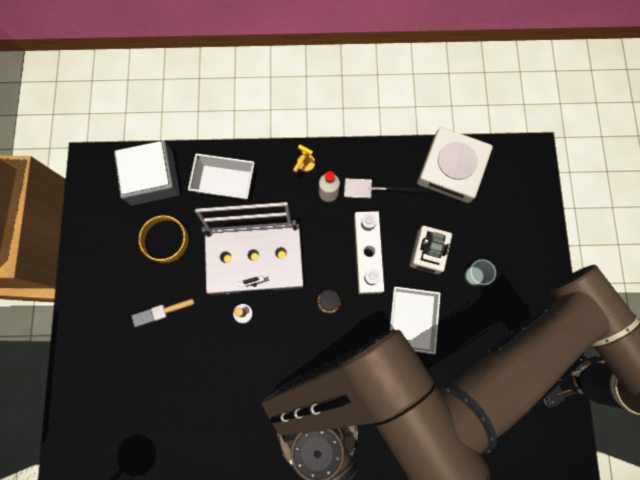

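View pics/scene0.png

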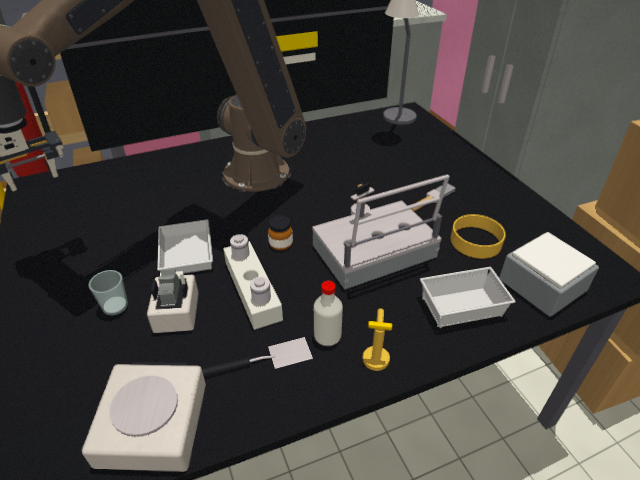

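```bash
cat > h.py <<'E'
from plant import ctrl
import numpy as np, cv2
def undist(s,u,v):
    f=240/np.tan(np.radians(s["fovy"]/2))
    x=(np.asarray(u,float)-s["cx"])/f; y=(np.asarray(v,float)-s["cy"])/f
    a,b=x.copy(),y.copy()
    for _ in range(10):
        k=1+s["k1"]*(a*a+b*b); a,b=x/k,y/k
    return a,b
def ext(s):
    if "R" in s: return s["R"],s["t"]
    o=ctrl.get_obs()
    from scipy.spatial.transform import Rotation as Ro
    Rt=Ro.from_euler("xyz",o["orientation"],degrees=True).as_matrix()
    T=s["T_tool_cam"]; Rc=Rt@T[:3,:3]; tc=Rt@T[:3,3]+o["tool_pos"]
    return Rc.T,-Rc.T@tc
def cloud(s):
    v,u=np.mgrid[0:480,0:640]; a,b=undist(s,u,v); z=s["z_map"]
    P=np.stack([a*z,b*z,z],-1); R,t=ext(s)
    W=(P-t)@R; W[z==0]=np.nan
    return W
def atz(s,u,v,h):
    "intersect pixel ray with plane z=h"
    a,b=undist(s,u,v); R,t=ext(s); d=np.array([a,b,1.])@R; c=-R.T@t
    return c+d*(h-c[2])/d[2]
def proj(s,X):
    R,t=ext(s); p=R@np.asarray(X,float)+t; f=240/np.tan(np.radians(s["fovy"]/2))
    a,b=p[0]/p[2],p[1]/p[2]; k=1+s["k1"]*(a*a+b*b)
    return s["cx"]+f*a*k, s["cy"]+f*b*k
E
```

```text
 3  7 43 plant.py
```
Top image: up is +x (far), left is +y. Machine at (253,255). Two canisters: in rack at (369,220) and (372,277); middle hole empty? (369,250) dark. Knocker at (243,313). Two trays: (222,177) deep silvery (maybe bystander: another grey tray) and (415,320) the flat one. Foil tray... "170x125 floor, flared walls 34 mm high". Which is foil? Tray at (222,177): 64x42 px; at (415,320): 48x64px. Scale: f=478; depth ~1.45 -> 330px/m; 170mm = 56px, 125 = 41px. Both similar in size... one has floor contents? "empty foil tray" — the other contains something (white powder?). In scene, the (185,247) tray shows white pile content? Need enlarged crops. 

The top view shows the shaker (253,255) with frame leaning back, two canisters in the rack (369,220) and (372,277), the knocker (243,313) and the timer (432,248). There are two trays, at (222,177) and (415,320), so I'll enlarge them to tell which is empty.

```bash
python3 - <<'E'
from h import *
s=ctrl.snapshot("top");c=ctrl.snapshot("scene")
F,G=s["frame"],c["frame"]
def cr(F,u0,v0,w,h,k): return cv2.resize(F[v0:v0+h,u0:u0+w],(w*k,h*k),interpolation=cv2.INTER_CUBIC)
a=cr(F,180,140,133,100,3);b=cr(F,370,220,133,150,2);
def pad(i,W,H): 
    o=np.zeros((H,W,3),np.uint8);o[:min(H,i.shape[0]),:min(W,i.shape[1])]=i[:H,:W];return o
img=np.vstack([np.hstack([pad(a,400,300),pad(cr(F,380,280,100,75,4),400,300)]),np.hstack([pad(cr(G,410,255,133,100,3),400,300),pad(cr(G,140,205,133,100,3),400,300)])])
cv2.imwrite("pics/c1.png",img[:,:,::-1])
cv2.imwrite("pics/c2.png",cr(F,190,195,133,130,5)[:, :, ::-1][:600]) 
W=cloud(s)
for n,(u,v) in dict(can1=(369,219),can2=(372,276),hole=(369,250),knock=(241,311),s1=(227,258),s2=(254,255),s3=(281,253),trayA=(222,178),trayB=(415,320),deck=(240,270),dial=(433,245)).items(): print(n,W[v,u].round(4))
E
```

```text
can1 [ 0.6454 -0.1772  0.115 ]
can2 [ 0.467  -0.1788  0.1104]
hole [ 5.692e-01 -1.860e-01 -4.000e-04]
knock [0.3697 0.2192 0.1143]
s1 [0.5472 0.2794 0.0314]
s2 [0.5562 0.1926 0.0252]
s3 [0.5599 0.1041 0.0302]
trayA [0.8304 0.306  0.005 ]
trayB [ 0.336  -0.3221  0.0073]
deck [0.5007 0.2305 0.0709]
dial [ 0.5573 -0.3694  0.1197]
```

View pics/c1.png

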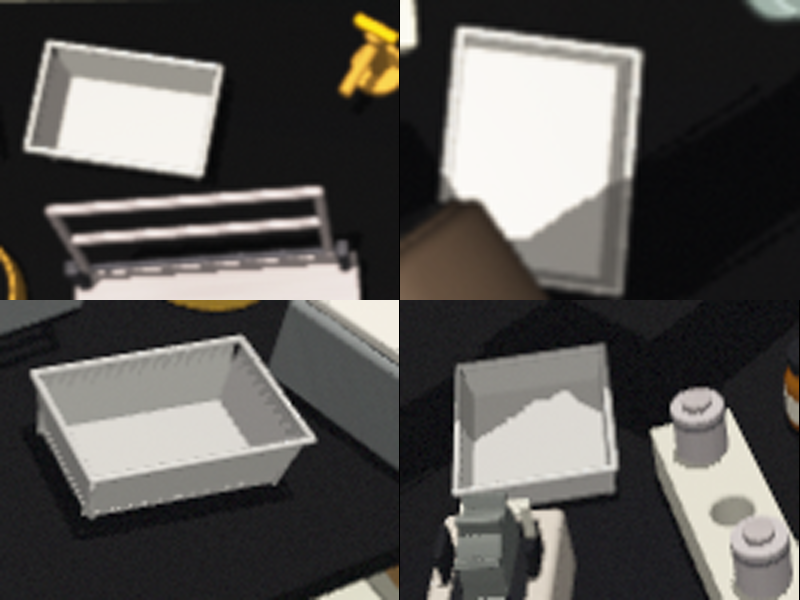

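View pics/c2.png

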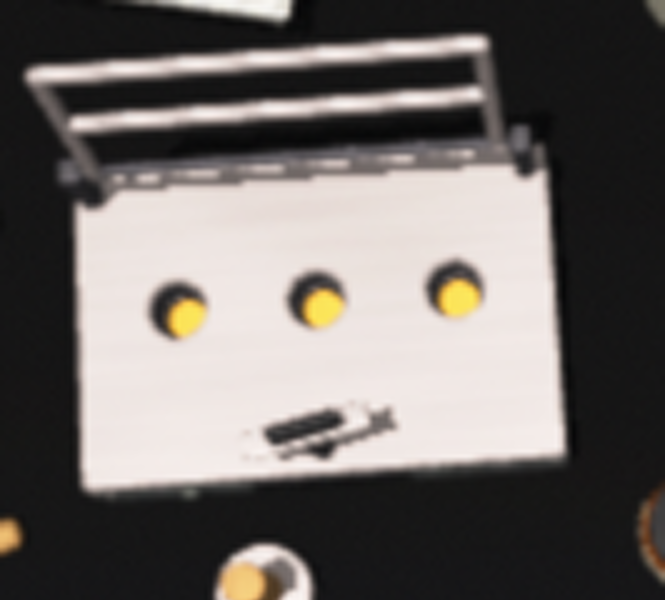

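The tray at (222,177) has fluted, deep walls but its centre looks out of reach (0.885 m). The one at (415,320) looks plain and is within reach; I'll measure both, then everything else.

```bash
cat > m.py <<'E'
from h import *
W=None
def rect(m,name):
    p=W[m][:,:2]*1000
    r=cv2.minAreaRect(p.astype(np.float32)); print(name,len(p),np.round(r[0],1),np.round(r[1],1),round(r[2],1)); return r
def box(x0,x1,y0,y1,z0,z1): return (W[...,0]>x0)&(W[...,0]<x1)&(W[...,1]>y0)&(W[...,1]<y1)&(W[...,2]>z0)&(W[...,2]<z1)
def circ(m,name):
    p=W[m]; q=p[:,:2]; c,r=cv2.minEnclosingCircle((q*1000).astype(np.float32)); print(name,len(q),np.round(c,1),round(r,1),'med z',np.median(p[:,2]).round(4))
E
python3 - <<'E'
import m; from m import *
for n in("top","scene"):
    s=ctrl.snapshot(n); m.W=cloud(s); W=m.W; print(n)
    for nm,b in dict(A=(.74,.93,.18,.43),B=(.2,.46,-.45,-.225)).items():
        f=W[box(*b,-.02,.2)]; print(nm,'z pct',np.percentile(f[:,2],[1,10,50,90,97,99.5]).round(4))
        for lo,hi in((.001,.008),(.012,.022),(.025,.06)): rect(box(*b,lo,hi),nm+str(lo))
    rect(box(.4,.72,-.26,-.12,.048,.062),'rack')
    circ(box(.6,.69,-.23,-.14,.107,.12),'canA'); circ(box(.42,.51,-.23,-.14,.107,.12),'canB')
    circ(box(.6,.69,-.23,-.14,.099,.105),'canAbody');circ(box(.42,.51,-.23,-.14,.099,.105),'canBbody')
    rect(box(.4,.7,0,.4,.066,.074),'deck')
    rect(box(.4,.53,.05,.33,.144,.158),'arm'); rect(box(.4,.53,.05,.33,.165,.185),'fin')
    circ(box(.3,.43,.15,.27,.100,.12),'knockerTop'); circ(box(.3,.43,.15,.27,.02,.033),'foot')
    rect(box(.45,.65,-.48,-.27,.062,.074),'timer')
    rect(box(.45,.65,-.48,-.27,.105,.12),'ribs'); rect(box(.45,.65,-.48,-.27,.122,.145),'pointer/ribs')
    rect(box(.62,.8,0,.4,.2,.35),'frame')
    for nm,b in dict(jar=(.35,.48,-.12,.03),beak=(.42,.6,-.6,-.45)).items(): rect(box(*b,.03,.15),nm)
E
```

```text
top
A z pct [-0.0075 -0.0029  0.0032  0.0535  0.0639  0.0686]
A0.001 1352 [835.1 306. ] [247.1 189.6] 90.0
A0.012 145 [820.1 294.4] [183.  107.5] 80.3
A0.025 528 [822.1 298. ] [199.6 128.6] 80.2
B z pct [-0.0074 -0.003   0.0022  0.019   0.037   0.0417]
B0.001 2122 [ 330.  -337.7] [259.9 224.5] 0.0
B0.012 163 [ 338.3 -317.9] [135.4 180. ] 81.6
B0.025 402 [ 338.  -314.7] [148.9 192.8] 81.4
rack 1296 [ 557.  -180.4] [261.1  75.9] 0.9
canA 101 [ 643.8 -177.4] 23.2 med z 0.1106
canB 90 [ 467.5 -180. ] 22.6 med z 0.112
canAbody 43 [ 644.5 -179.9] 24.5 med z 0.1029
canBbody 62 [ 467.3 -181.8] 23.7 med z 0.1029
deck 4119 [540.2 189.2] [200.6 300.8] 2.9
arm 79 [456.  184.4] [15.2 75.3] 15.7
fin 59 [455.8 184.2] [10.4 43. ] 14.6
knockerTop 66 [370.4 226.4] 13.5 med z 0.1102
foot 178 [369.5 227.7] 30.3 med z 0.0277
timer 630 [ 559.3 -380.8] [101.3 130.7] 73.6
ribs 166 [ 562.8 -381. ] [72.5 76.2] 32.0
pointer/ribs 92 [ 555.6 -367.8] [56.9 42.4] 73.0
frame 695 [643.1 193.6] [ 23.  256.7] 2.7
jar 396 [400.5 -46.6] [69.8 64.6] 58.9
beak 405 [ 476.4 -525.2] [78.6 77.7] 29.8
scene
A z pct [-0.0046 -0
[... 351 characters left out ...]
47.  197.1] 81.3
rack 1412 [ 558.5 -178.7] [266.2  76.7] 0.7
canA 113 [ 648.1 -177.3] 22.8 med z 0.1124
canB 76 [ 475.1 -182.6] 21.6 med z 0.1112
canAbody 74 [ 647.1 -175.2] 25.7 med z 0.1034
canBbody 58 [ 471.9 -181.3] 24.5 med z 0.1025
deck 3685 [542.8 190.9] [205.4 303. ] 2.7
arm 105 [459.9 187. ] [18.8 77.1] 14.8
fin 64 [460.5 186.5] [12.9 43.9] 14.8
knockerTop 5 [365.9 225.1] 6.2 med z 0.107
foot 75 [372.8 227.1] 31.0 med z 0.0255
timer 866 [ 565.1 -379.5] [101.  131.2] 72.7
ribs 285 [ 573.8 -370.8] [57.7 69.7] 72.4
pointer/ribs 129 [ 560.  -366.3] [57.7 43.5] 72.6
frame 926 [647.4 195.3] [ 23.1 258.1] 3.3
jar 535 [409.  -48.2] [66.9 67.6] 19.8
beak 1063 [ 481.4 -524.7] [82.4 78.5] 13.8
```

Tray B (walls ~35 mm) is the foil tray at (0.339,-0.316). Tray A is 62 mm deep, so it's a decoy. There are two canisters. I'll go above the near one and square up.

The manual's scale: shifts go in units of 5 mm and turns go in units of 2 degrees. Converting my numbers, -0.4095 m is -81.9, 0.3825 m is 76.5, 14.4 degrees is 7.2.

```bash
python3 drive.py '[[[-81.9, 76.5, 0], 7.2, 0.07], [[-81.9, 76.5, 0], 7.2, 0.07], [[-81.9, 76.5, 0], 7.2, 0.07], [[-81.9, 76.5, 0], 7.2, 0.07], [[-81.9, 76.5, 0], 7.2, 0.07], [[-81.9, 76.5, 0], 7.2, 0.07], [[-81.9, 76.5, 0], 7.2, 0.07], [[-81.9, 76.5, 0], 7.2, 0.07]]'; python3 drive.py '[[[0, 0, 0], 0, 0.07], [[0, 0, 0], 0, 0.07]]'
python3 - <<'E'
import m; from m import *
print(ctrl.get_obs()["joint_pos"].round(1))
s=ctrl.snapshot("wrist"); cv2.imwrite("pics/w1.png",s["frame"][:,:,::-1]); m.W=cloud(s)
circ(box(.42,.51,-.23,-.14,.107,.12),'canB');circ(box(.42,.51,-.23,-.14,.099,.105),'canBbody')
rect(box(.4,.72,-.26,-.12,.048,.062),'rack')
s=ctrl.snapshot("top"); cv2.imwrite("pics/t2.png",cv2.resize(s["frame"][215:290,395:475],(800,750))[:600,:,::-1])
E
```

```text
clock: 1.3
tool_pos: [0.4373, -0.231, 0.252]
orientation: [-180.0, 0.1, -180.0]
force: [1.9, -0.9, 0.5]
opening: 0.0701
gripper_force: 0.0
clock: 1.55
tool_pos: [0.4365, -0.2326, 0.2516]
orientation: [-180.0, -0.0, -179.9]
force: [-0.9, 0.0, 0.2]
opening: 0.0698
gripper_force: 0.0
[ -5.2   3.4 -21.5   0.  -65.2 -84.7]
canB 1822 [ 467.6 -179.9] 23.3 med z 0.1086
canBbody 175 [ 467.8 -180. ] 23.7 med z 0.1015
rack 8079 [ 539.9 -178.3] [228.4  75.4] 1.0
```

View pics/w1.png

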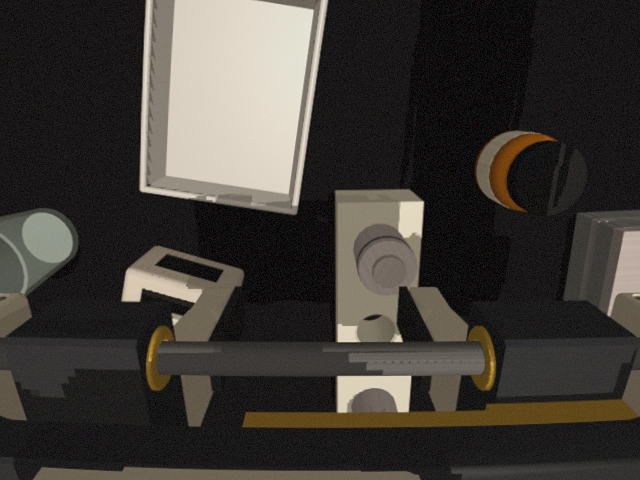

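View pics/t2.png

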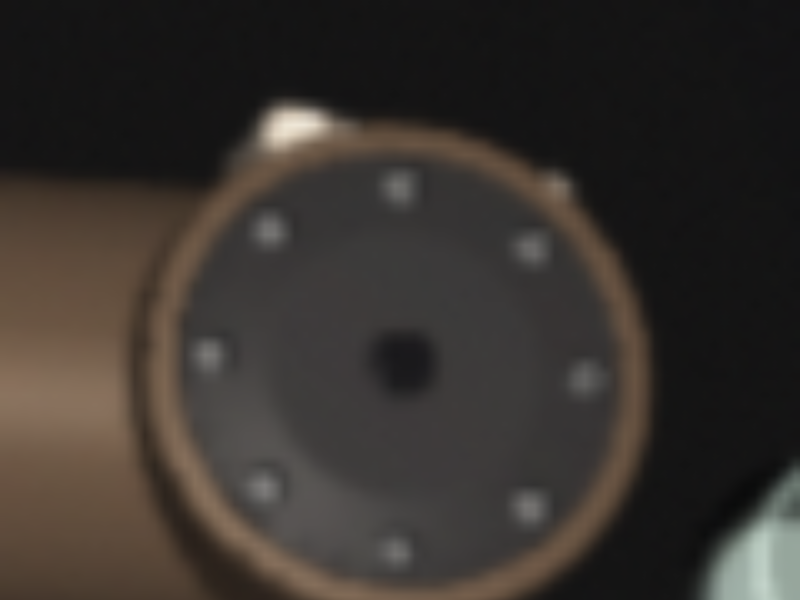

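Wrist view: canister B at pixel (388,265), matching (0.468,-0.180); the tray also shows fluting. Next: grasp and lift.

```bash
python3 drive.py '[[[-6.4, 10.44, 0], 0, 0.07], [[-6.4, 10.44, 0], 0, 0.07], [[-6.4, 10.44, 12], 0, 0.07], [[-6.4, 10.44, 24], 0, 0.07], [[-6.4, 10.44, 32.1], 0, 0.07], [[-6.4, 10.44, 32.1], 0, 0.07], [[-6.4, 10.44, 32.1], 0, 0.03], [[-6.4, 10.44, 32.1], 0, 0.03]]'; python3 drive.py '[[[0, 0, 0], 0, 0.03], [[0, 0, 0], 0, 0.03], [[0, 0, 0], 0, 0.03], [[0, 0, -12], 0, 0.03], [[0, 0, -24], 0, 0.03], [[0, 0, -36], 0, 0.03], [[0, 0, -36], 0, 0.03]]'
```

```text
clock: 2.65
tool_pos: [0.4697, -0.1811, 0.0931]
orientation: [-180.0, 0.2, -180.0]
force: [0.8, 0.1, 0.1]
opening: 0.0554
gripper_force: 0.0
clock: 3.52
tool_pos: [0.4707, -0.1809, 0.2766]
orientation: [-179.9, 0.6, -179.9]
force: [-0.0, 0.5, -2.7]
opening: 0.0466
gripper_force: 30.0
```

```bash
python3 drive.py '[[[-16.6, 56.7, 0], 0, 0.03], [[-16.6, 56.7, 0], 0, 0.03], [[-16.6, 56.7, 0], 0, 0.03], [[-16.6, 56.7, 0], 0, 0.03], [[-16.6, 56.7, 0], 0, 0.03], [[-16.6, 56.7, 0], 0, 0.03], [[-16.6, 56.7, 0], 0, 0.03]]'
python3 - <<'E'
import m; from m import *
s=ctrl.snapshot("top")
for p in((225.6,256.9),(253.2,254.8),(281,253)): print(atz(s,*p,.07).round(4))
s=ctrl.snapshot("wrist"); cv2.imwrite("pics/w2.png",s["frame"][:,:,::-1]); m.W=cloud(s);W=m.W
rect(box(.4,.7,0,.4,.066,.074),'deck')
E
```

```text
clock: 4.4
tool_pos: [0.5506, 0.1028, 0.27]
orientation: [-180.0, -0.1, -179.9]
force: [-0.5, -0.2, -2.0]
opening: 0.0462
gripper_force: 30.0
[0.5438 0.2766 0.07  ]
[0.5486 0.1893 0.07  ]
[0.5523 0.1012 0.07  ]
deck 60908 [541.  192.1] [200.7 301.6] 3.0
```

View pics/w2.png

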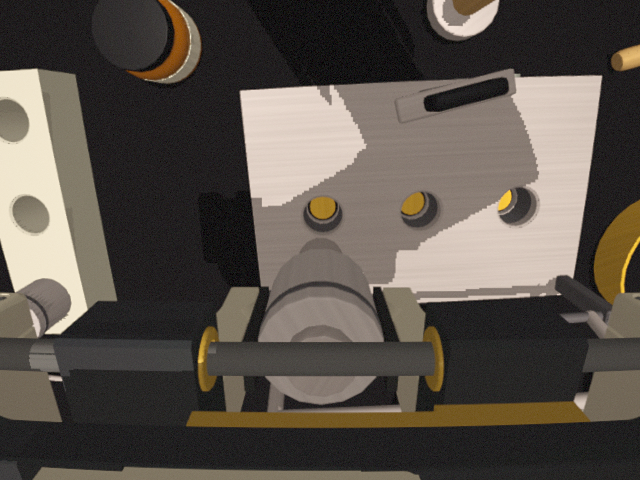

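```bash
python3 - <<'E'
import m; from m import *
s=ctrl.snapshot("wrist")
for p in((322.5,213),(420,208.5),(518,205)): print(atz(s,*p,.07).round(4))
print(ctrl.get_obs()["tool_pos"])
F=s["frame"]; cv2.imwrite("pics/w3.png",cv2.resize(F[180:280,250:560],(775,250),interpolation=cv2.INTER_CUBIC)[:,:,::-1])
E
```

```text
[0.553  0.1044 0.07  ]
[0.5487 0.1916 0.07  ]
[0.5452 0.2809 0.07  ]
[0.55097351 0.10196081 0.2708983 ]
```

View pics/w3.png

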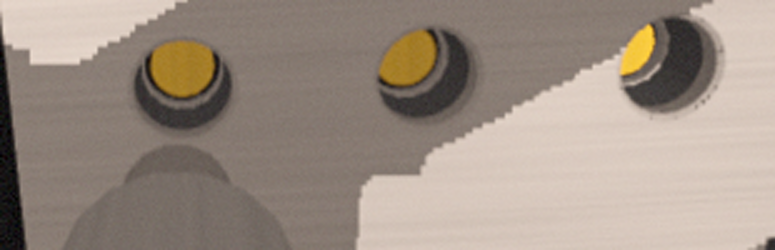

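To row units: -0.0035 m is -0.7, 0.0015 m is 0.3.

```bash
python3 drive.py '[[[-0.7, 0.3, 10], 0, 0.03], [[-0.7, 0.3, 20], 0, 0.03], [[-0.7, 0.3, 20], 0, 0.03], [[-0.7, 0.3, 23], 0, 0.03], [[-0.7, 0.3, 25], 0, 0.03], [[-0.7, 0.3, 25], 0, 0.03]]'; python3 drive.py '[[[0, 0, 2], 0, 0.03], [[0, 0, 3.6], 0, 0.03], [[0, 0, 5], 0, 0.03], [[0, 0, 5], 0, 0.03]]'
```

```text
clock: 5.3
tool_pos: [0.5548, 0.1043, 0.1462]
orientation: [180.0, -0.0, -180.0]
force: [0.3, -0.6, -1.4]
opening: 0.0465
gripper_force: 30.0
clock: 5.8
tool_pos: [0.5545, 0.1042, 0.1203]
orientation: [-180.0, -0.1, -180.0]
force: [-0.4, -0.1, -1.4]
opening: 0.0465
gripper_force: 30.0
```

To row units: -0.16 m is -32, -0.11 m is -22.

```bash
python3 drive.py '[[[0, 0, 0.6], 0, 0.03], [[0, 0, 0.6], 0, 0.065], [[0, 0, 0.6], 0, 0.065], [[0, 0, 0.6], 0, 0.065], [[0, 0, -10], 0, 0.07], [[0, 0, -22], 0, 0.07], [[0, 0, -32], 0, 0.07], [[0, 0, -32], 0, 0.07]]'
python3 - <<'E'
import m; from m import *
for n in("wrist","top"):
    s=ctrl.snapshot(n); m.W=cloud(s);W=m.W
    circ(box(.5,.6,.06,.15,.120,.150),'can1'); circ(box(.5,.6,.06,.15,.131,.150),'boss')
    q=W[box(.5,.6,.06,.15,.120,.150)][:,2]; print(np.percentile(q,[5,50,90,98]).round(4))
print(ctrl.get_obs()["tool_pos"])
E
```

```text
clock: 6.8
tool_pos: [0.5568, 0.105, 0.2862]
orientation: [179.8, 0.5, -180.0]
force: [-0.0, 0.8, -1.4]
opening: 0.0699
gripper_force: 0.0
can1 2704 [551.7 104.8] 23.4 med z 0.1267
boss 852 [551.6 104.7] 13.0 med z 0.1342
[0.125  0.1267 0.1345 0.1352]
can1 157 [553.2 101.8] 23.2 med z 0.1298
boss 65 [547.2 100.3] 19.2 med z 0.1351
[0.1231 0.1298 0.1373 0.1408]
[0.55480063 0.10448694 0.28155084]
```

To row units: -0.07 m is -14, -0.2827 m is -56.54.

```bash
python3 drive.py '[[[0, -12.5, 0], 0, 0.07], [[-4, -25, 0], 0, 0.07], [[-9, -36, 0], 0, 0.07], [[-14, -48, 0], 0, 0.07], [[-18.3, -56.54, 0], 0, 0.07], [[-18.3, -56.54, 0], 0, 0.07], [[-18.3, -56.54, 12], 0, 0.07], [[-18.3, -56.54, 12], 0, 0.07]]'
python3 - <<'E'
import m; from m import *
print(ctrl.get_obs()["tool_pos"])
s=ctrl.snapshot("wrist");m.W=cloud(s)
circ(box(.6,.69,-.23,-.14,.107,.12),'canA');circ(box(.6,.69,-.23,-.14,.09,.105),'canAbody')
s=ctrl.snapshot("top"); m.W=cloud(s)
circ(box(.3,.43,.15,.27,.100,.12),'knockerTop'); circ(box(.3,.43,.15,.27,.02,.033),'foot')
E
```

```text
clock: 7.9
tool_pos: [0.643, -0.1774, 0.2153]
orientation: [179.9, -0.6, 180.0]
force: [0.5, 0.5, 0.2]
opening: 0.07
gripper_force: 0.0
[ 0.64296626 -0.17738569  0.21528189]
canA 3586 [ 647.1 -176.6] 23.4 med z 0.1113
canAbody 305 [ 644.2 -176.8] 23.4 med z 0.1011
knockerTop 66 [370.4 226.7] 13.1 med z 0.1102
foot 180 [370.5 227.2] 30.2 med z 0.0276
```

To row units: 0.127 m is 25.4, 0.06 m is 12.

```bash
python3 drive.py '[[[0, 0, 12], 0, 0.07], [[0, 0, 22], 0, 0.07], [[0, 0, 25.4], 0, 0.07], [[0, 0, 25.4], 0, 0.07]]'; python3 drive.py '[[[0, 0, 0], 0, 0.03], [[0, 0, 0], 0, 0.03], [[0, 0, 0], 0, 0.03], [[0, 0, 0], 0, 0.03], [[0, 0, 0], 0, 0.03], [[0, 0, 0], 0, 0.03]]';
```

```text
clock: 8.5
tool_pos: [0.6474, -0.1782, 0.0952]
orientation: [-180.0, 0.0, -179.9]
force: [-0.7, 0.6, 0.8]
opening: 0.07
gripper_force: 0.0
clock: 9.25
tool_pos: [0.6473, -0.178, 0.0956]
orientation: [-180.0, 0.1, -179.9]
force: [-1.0, 2.0, 6.5]
opening: 0.0464
gripper_force: 30.0
```

To row units: -0.185 m is -37, 0.24 m is 48.

```bash
python3 drive.py '[[[0, 0, -12], 0, 0.03], [[0, 0, -24], 0, 0.03], [[0, 0, -36], 0, 0.03], [[10, 6, -37], 0, 0.03], [[20.36, 12, -37], 0, 0.03], [[20.36, 24, -37], 0, 0.03], [[20.36, 36, -37], 0, 0.03], [[20.36, 48, -37], 0, 0.03]]'; python3 drive.py '[[[0, 12, 0], 0, 0.03], [[0, 24, 0], 0, 0.03], [[0, 36, 0], 0, 0.03], [[0, 43.66, 0], 0, 0.03], [[0, 43.66, 0], 0, 0.03], [[0, 43.66, 0], 0, 0.03], [[0, 43.66, 0], 0, 0.03]]'
python3 - <<'E'
import m; from m import *
s=ctrl.snapshot("wrist"); print(ctrl.get_obs()["tool_pos"]);m.W=cloud(s)
rect(box(.4,.7,0,.4,.066,.074),'deck')
cv2.imwrite("pics/w4.png",s["frame"][:,:,::-1])
E
```

```text
clock: 10.25
tool_pos: [0.5438, 0.0632, 0.2793]
orientation: [180.0, 0.0, 180.0]
force: [1.7, 0.1, -2.3]
opening: 0.0466
gripper_force: 30.0
clock: 11.12
tool_pos: [0.5445, 0.279, 0.2791]
orientation: [-180.0, -0.0, 180.0]
force: [0.5, 0.2, -1.5]
opening: 0.0463
gripper_force: 30.0
[0.54455183 0.27891499 0.27926717]
deck 53483 [540.7 191.5] [200.3 300.9] 3.1
```

View pics/w4.png

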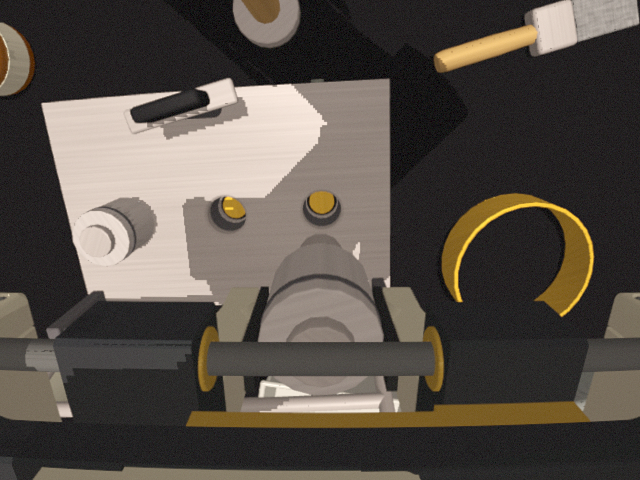

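```bash
python3 - <<'E'
from h import *
s=ctrl.snapshot("wrist"); print(atz(s,322,207,.07).round(4),atz(s,230,212,.07).round(4),ctrl.get_obs()["tool_pos"])
E
```

```text
[0.5433 0.2811 0.07  ] [0.5479 0.1967 0.07  ] [0.54462169 0.2790115  0.27936364]
```

To row units: 0.0015 m is 0.3, 0.128 m is 25.6.

```bash
python3 drive.py '[[[0, 0.3, 10], 0, 0.03], [[0, 0.3, 20], 0, 0.03], [[0, 0.3, 20], 0, 0.03], [[0, 0.3, 23], 0, 0.03], [[0, 0.3, 25.6], 0, 0.03], [[0, 0.3, 25.6], 0, 0.03]]'; python3 drive.py '[[[0, 0, 2], 0, 0.03], [[0, 0, 4], 0, 0.03], [[0, 0, 5.6], 0, 0.03], [[0, 0, 5.6], 0, 0.03]]'
```

```text
clock: 11.98
tool_pos: [0.5443, 0.2813, 0.1507]
orientation: [-180.0, -0.0, -180.0]
force: [0.1, 0.1, -1.7]
opening: 0.0465
gripper_force: 30.0
clock: 12.48
tool_pos: [0.5456, 0.2813, 0.1225]
orientation: [-180.0, 0.1, -180.0]
force: [7.4, -1.7, -5.8]
opening: 0.047
gripper_force: 30.0
```

To row units: -0.05 m is -10, -0.16 m is -32.

```bash
python3 drive.py '[[[0, 0, 0], 0, 0.065], [[0, 0, 0], 0, 0.065], [[0, 0, 0], 0, 0.065], [[0, 0, -10], 0, 0.065], [[0, 0, -22], 0, 0.065], [[0, 0, -32], 0, 0.065], [[12, -4, -32], 0, 0.06], [[24, -8, -32], 0, 0.06]]';  python3 drive.py '[[[11, -2.9, 0], 0, 0.06], [[11, -2.9, 0], 0, 0.06], [[11, -2.9, 0], 0, 0.06], [[11, -2.9, 0], 0, 0.06]]'
python3 - <<'E'
import m; from m import *
print(ctrl.get_obs()["tool_pos"])
s=ctrl.snapshot("wrist"); m.W=cloud(s);
circ(box(.3,.45,.15,.3,.100,.12),'knockerTop'); circ(box(.3,.45,.15,.3,.02,.033),'foot')
for n in("wrist","top"):
    s=ctrl.snapshot(n);m.W=cloud(s)
    for y in (.1044,.281): circ(box(.5,.6,y-.04,y+.04,.131,.150),n+'boss')
E
```

```text
clock: 13.48
tool_pos: [0.4248, 0.2416, 0.2832]
orientation: [180.0, 0.0, 180.0]
force: [-0.4, 1.1, 0.3]
opening: 0.0602
gripper_force: 0.0
clock: 13.98
tool_pos: [0.3715, 0.2278, 0.283]
orientation: [-180.0, -0.0, -180.0]
force: [0.3, 0.9, 0.1]
opening: 0.0601
gripper_force: 0.0
[0.37153049 0.22780234 0.28297207]
knockerTop 970 [403.4 208.6] 53.7 med z 0.1106
foot 2110 [417.2 224.1] 77.5 med z 0.0289
wristboss 0 [0. 0.] 0.0 med z nan
wristboss 349 [543.6 281.5] 12.9 med z 0.1366
topboss 75 [552.  101.9] 22.5 med z 0.1347
topboss 72 [544.8 276.6] 22.5 med z 0.1343
  return _methods._mean(a, axis=axis, dtype=dtype,
  ret = ret.dtype.type(ret / rcount)
```

To row units: 0.09 m is 18, 0.06 m is 12.

```bash
python3 drive.py '[[[0, 0, 12], 0, 0.06], [[0, 0, 18], 0, 0.06], [[0, 0, 18], 0, 0.06]]'; python3 - <<'E'
import m; from m import *
print(ctrl.get_obs()["tool_pos"])
for n in("wrist","top"):
    s=ctrl.snapshot(n); m.W=cloud(s); W=m.W
    q=W[box(.32,.42,.17,.28,.104,.118)]; print(len(q),np.median(q,0) if len(q) else 0)
E
```

```text
clock: 14.5
tool_pos: [0.3704, 0.2262, 0.191]
orientation: [-179.7, -0.2, 180.0]
force: [0.1, 0.6, 1.0]
opening: 0.0602
gripper_force: 0.0
[0.37040438 0.22618274 0.19104711]
1551 [0.36834804 0.23136655 0.11277048]
0 0
```

```bash
python3 drive.py '[[[0, 0, 12], 0, 0.06], [[0, 0, 20], 0, 0.06], [[0, 0, 23.4], 0, 0.06], [[0, 0, 23.4], 0, 0.01], [[0, 0, 23.4], 0, 0.01], [[0, 0, 23.4], 0, 0.01], [[0, 0, 23.4], 0, 0.01], [[0, 0, 23.4], 0, 0.01]]'; python3 drive.py '[[[0, 0, 0], 0, 0.01], [[0, 0, 0], 0, 0.01], [[0, 0, -12], 0, 0.01], [[0, 0, -24], 0, 0.01], [[0, 0, -36], 0, 0.01], [[0, 0, -40], 0, 0.01], [[0, 0, -40], 0, 0.01]]'; python3 - <<'E'
import m; from m import *
print(ctrl.get_obs()["tool_pos"])
s=ctrl.snapshot("wrist"); cv2.imwrite("pics/w5.png",s["frame"][:,:,::-1]); m.W=cloud(s); 
p=ctrl.get_obs()["tool_pos"]
circ(box(p[0]-.05,p[0]+.05,p[1]-.05,p[1]+.05,p[2]-.066,p[2]-.03),'foot top')
E
```

```text
clock: 15.6
tool_pos: [0.3715, 0.2283, 0.0769]
orientation: [179.9, 0.1, -180.0]
force: [-0.4, 1.8, 5.6]
opening: 0.0268
gripper_force: 29.9
clock: 16.48
tool_pos: [0.3708, 0.2274, 0.2768]
orientation: [179.9, 0.0, -180.0]
force: [0.4, 0.5, -4.5]
opening: 0.0267
gripper_force: 29.9
[0.37080802 0.22742002 0.27679147]
foot top 6105 [366.8 227.7] 29.7 med z 0.2276
```

View pics/w5.png

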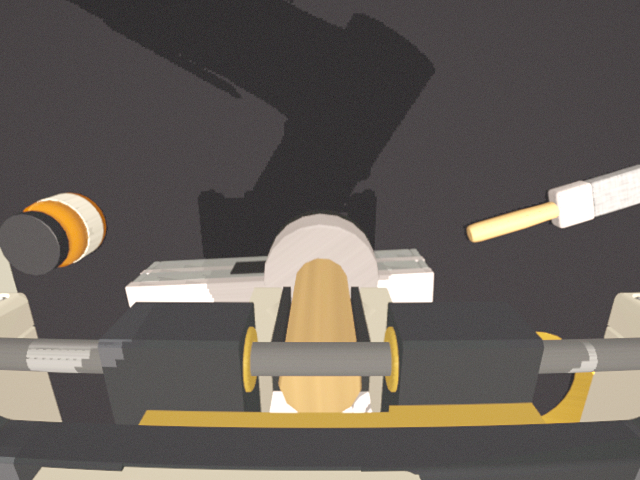

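The knocker is held squarely (handle at (320,320), foot round at (320,250)). Now over canister at socket 3.

The manual's scale: shifts go in units of 5 mm and turns go in units of 2 degrees. Converting my numbers, -0.173 m is -34.6, -0.12 m is -24.

```bash
python3 drive.py '[[[-12, 4, 0], 0, 0.01], [[-24, 8, 0], 0, 0.01], [[-34.6, 10.7, 0], 0, 0.01], [[-34.6, 10.7, 0], 0, 0.01], [[-34.6, 10.7, 6], 0, 0.01], [[-34.6, 10.7, 11], 0, 0.01], [[-34.6, 10.7, 11], 0, 0.01]]'; python3 drive.py '[[[0, 0, 0.8], 0, 0.01], [[0, 0, 1.4], 0, 0.01], [[0, 0, 1.8], 0, 0.01]]'; python3 drive.py '[[[0, 0, 0.4], 0, 0.01], [[0, 0, 0.8], 0, 0.01]]';
```

```text
clock: 17.4
tool_pos: [0.5416, 0.2794, 0.217]
orientation: [-179.7, -0.4, -180.0]
force: [-0.3, -0.1, -3.8]
opening: 0.0263
gripper_force: 30.0
clock: 17.77
tool_pos: [0.544, 0.2811, 0.2126]
orientation: [180.0, 0.0, -180.0]
force: [-0.9, -0.7, 3.7]
opening: 0.0268
gripper_force: 30.0
clock: 18.02
tool_pos: [0.5447, 0.2813, 0.2099]
orientation: [179.9, 0.2, -179.9]
force: [-0.8, -1.1, 6.5]
opening: 0.0264
gripper_force: 30.0
```

To row units: 0.003 m is 0.6, 0.002 m is 0.4.

```bash
python3 drive.py '[[[0, 0, 0.4], 0, 0.01], [[0, 0, 0.6], 0, 0.01]]'; python3 drive.py '[[[0, 0, 0.4], 0, 0.01], [[0, 0, 0.6], 0, 0.01]]';python3 drive.py '[[[0, 0, 0.2], 0, 0.01], [[0, 0, 0.4], 0, 0.01]]'
```

```text
clock: 18.27
tool_pos: [0.5446, 0.2813, 0.2067]
orientation: [179.9, 0.1, -179.9]
force: [-0.6, -0.7, 5.4]
opening: 0.0268
gripper_force: 30.0
clock: 18.52
tool_pos: [0.5449, 0.2814, 0.2049]
orientation: [179.9, 0.2, -179.9]
force: [-5.3, -0.8, 16.1]
opening: 0.0265
gripper_force: 30.0
clock: 18.77
tool_pos: [0.5453, 0.2815, 0.2047]
orientation: [179.9, 0.3, -179.9]
force: [-6.9, -2.2, 24.4]
opening: 0.0267
gripper_force: 30.0
```

To row units: -0.03 m is -6, -0.008 m is -1.6.

```bash
python3 drive.py '[[[0, 0, 0], 0, 0.01], [[0, 0, -6], 0, 0.01], [[0, 0, -8], 0, 0.01], [[-0.6, -12, -8], 0, 0.01], [[-1.2, -24, -8], 0, 0.01], [[-1.6, -35.34, -8], 0, 0.01], [[-1.6, -35.34, -8], 0, 0.01], [[-1.6, -35.34, -8], 0, 0.01]]'; python3 drive.py '[[[0, 0, 4], 0, 0.01], [[0, 0, 5.4], 0, 0.01], [[0, 0, 6], 0, 0.01]]'; python3 drive.py '[[[0, 0, 0.4], 0, 0.01], [[0, 0, 0.6], 0, 0.01]]';python3 drive.py '[[[0, 0, 0.4], 0, 0.01], [[0, 0, 0.6], 0, 0.01]]'; python3 drive.py '[[[0, 0, 0.2], 0, 0.01], [[0, 0, 0.4], 0, 0.01]]'
```

```text
clock: 19.77
tool_pos: [0.5519, 0.104, 0.2396]
orientation: [180.0, -0.0, 180.0]
force: [0.9, 0.7, -4.0]
opening: 0.0264
gripper_force: 30.0
clock: 20.15
tool_pos: [0.5527, 0.1051, 0.2108]
orientation: [-180.0, 0.1, -179.9]
force: [-0.7, -0.2, 6.4]
opening: 0.0265
gripper_force: 30.0
clock: 20.4
tool_pos: [0.5528, 0.105, 0.2085]
orientation: [180.0, 0.1, -179.9]
force: [-1.0, -0.1, 5.5]
opening: 0.0267
gripper_force: 30.0
clock: 20.65
tool_pos: [0.5527, 0.1049, 0.2054]
orientation: [180.0, 0.1, -179.9]
force: [-1.0, 0.4, 4.9]
opening: 0.0271
gripper_force: 30.0
clock: 20.9
tool_pos: [0.5531, 0.1049, 0.205]
orientation: [180.0, 0.2, -179.9]
force: [-6.6, 0.9, 20.8]
opening: 0.0265
gripper_force: 30.0
```

```bash
python3 drive.py '[[[0, 0, 0], 0, 0.01], [[0, 0, -8], 0, 0.01], [[0, 0, -15], 0, 0.01], [[6, -11, -15], 0, 0.01], [[12, -22, -15], 0, 0.01], [[17.6, -33, -15], 0, 0.01], [[23.2, -44, -15], 0, 0.01], [[28.8, -55, -15], 0, 0.01]]'; python3 drive.py '[[[5.6, -11, 0], 0, 0.01], [[11.2, -22, 0], 0, 0.01], [[14, -29.2, 0], 0, 0.01], [[14, -29.2, 0], 0, 0.01], [[14, -29.2, 0], 0, 0.01]]'; python3 - <<'E'
import m; from m import *
s=ctrl.snapshot("wrist");print(ctrl.get_obs()["tool_pos"]); m.W=cloud(s)
rect(box(.2,.46,-.46,-.22,.025,.05),'tray rim'); rect(box(.26,.42,-.39,-.24,.001,.008),'floor')
for n in("top","scene"):
    s=ctrl.snapshot(n);m.W=cloud(s);W=m.W
    for x,y in ((.5525,.1045),(.544,.281)):
        q=W[box(x-.012,x+.012,y-.012,y+.012,.1,.150)][:,2]; print(n,len(q),np.percentile(q,[25,50,75]).round(4))
    rect(box(.62,.8,0,.4,.2,.35),'frame')
    rect(box(.2,.46,-.46,-.22,.025,.05),'tray rim')
    cv2.imwrite(f"pics/{n}5.png",cv2.resize(s["frame"][(205 if n=="top" else 255):,(385 if n=="top" else 125):][:90,:90],(600,600),interpolation=cv2.INTER_CUBIC)[:,:,::-1])
E
```

```text
clock: 21.9
tool_pos: [0.407, -0.1719, 0.2772]
orientation: [180.0, 0.0, -179.9]
force: [1.3, -1.6, -3.3]
opening: 0.0264
gripper_force: 30.0
clock: 22.52
tool_pos: [0.3381, -0.3166, 0.2768]
orientation: [180.0, -0.0, 180.0]
force: [0.9, -0.3, -3.2]
opening: 0.0266
gripper_force: 30.0
[ 0.33838433 -0.31627933  0.27691617]
tray rim 4323 [ 337.9 -312. ] [148.3 191.7] 81.4
floor 12870 [ 339.4 -315.2] [149.9 158.4] 89.8
top 65 [0.1234 0.1268 0.1292]
top 56 [0.1245 0.1272 0.1304]
frame 703 [651.6 194.1] [ 28.6 256.7] 2.8
tray rim 163 [ 252.  -321.2] [ 73.7 161.6] 21.6
scene 42 [0.127  0.1279 0.1289]
scene 11 [0.1239 0.1252 0.1269]
frame 919 [655.  194.8] [ 30.3 257.4] 3.3
tray rim 524 [ 341.8 -314.5] [147.2 197.3] 81.3
```

View pics/scene5.png

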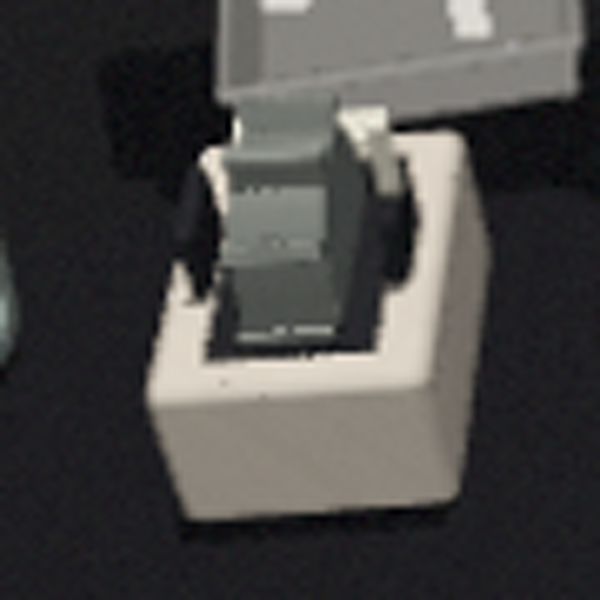

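Timer crop (seen from behind): pointer blade at (375,150); grey ribs only, so the wide rib is on the front side. Both canister tops at ~127 mm, so home. Set the knocker in the tray.

To row units: 0.196 m is 39.2, 0.192 m is 38.4.

```bash
python3 drive.py '[[[-0.2, 0.2, 12], 0, 0.01], [[-0.2, 0.2, 24], 0, 0.01], [[-0.2, 0.2, 34], 0, 0.01], [[-0.2, 0.2, 37.4], 0, 0.01], [[-0.2, 0.2, 37.4], 0, 0.01], [[-0.2, 0.2, 38.4], 0, 0.01], [[-0.2, 0.2, 39.2], 0, 0.01], [[-0.2, 0.2, 39.2], 0, 0.01]]'; python3 drive.py '[[[0, 0, 0.1], 0, 0.02], [[0, 0, 0.1], 0, 0.05], [[0, 0, 0.1], 0, 0.06], [[0, 0, 0.1], 0, 0.06], [[0, 0, -10], 0, 0.06], [[0, 0, -22], 0, 0.06], [[0, 0, -30], 0, 0.03], [[0, 0, -30], 0, 0]]'
```

```text
clock: 23.68
tool_pos: [0.3394, -0.3158, 0.0814]
orientation: [-180.0, 0.0, -180.0]
force: [-0.6, 0.3, -3.4]
opening: 0.0267
gripper_force: 30.0
clock: 24.68
tool_pos: [0.3408, -0.3167, 0.2346]
orientation: [-179.8, 0.4, -179.9]
force: [-0.1, 0.4, -0.5]
opening: 0.0451
gripper_force: 0.0
```

To row units: -0.26 m is -52, -0.074 m is -14.8, 16.8 degrees is 8.4.

```bash
python3 drive.py '[[[-12, -3.4, -6], 4, 0], [[-24, -6.8, -12], 8.4, 0], [[-36, -10.2, -12], 8.4, 0], [[-48, -13.6, -12], 8.4, 0], [[-52, -14.8, -12], 8.4, 0], [[-52, -14.8, -12], 8.4, 0], [[-52, -14.8, -12], 8.4, 0]]'; python3 - <<'E'
import m; from m import *
s=ctrl.snapshot("wrist");print(ctrl.get_obs()["tool_pos"],ctrl.get_obs()["opening"]); m.W=cloud(s);W=m.W
rect(box(.45,.68,-.5,-.27,.062,.074),'timer');rect(box(.45,.68,-.5,-.27,.03,.074),'timer')
cv2.imwrite("pics/w6.png",s["frame"][:,:,::-1])
s=ctrl.snapshot("top"); m.W=cloud(s); circ(box(.28,.40,-.38,-.25,.02,.033),'foot')
q=m.W[box(.28,.40,-.38,-.25,.1,.12)]; print(len(q),q.mean(0))
E
```

```text
clock: 25.55
tool_pos: [0.5987, -0.3895, 0.2896]
orientation: [180.0, -0.1, 163.2]
force: [-0.0, -0.5, 0.4]
opening: 0.0003
gripper_force: 0.0
[ 0.59850819 -0.3895253   0.29044273] 0.0004002552093020069
timer 8946 [ 544.1 -423.4] [198.7 130.4] 71.2
timer 9346 [ 543.5 -425. ] [202.  130.4] 71.2
foot 159 [ 319.2 -333.7] 53.6 med z 0.0294
69 [ 0.3372649  -0.3162757   0.11138062]
```

View pics/w6.png

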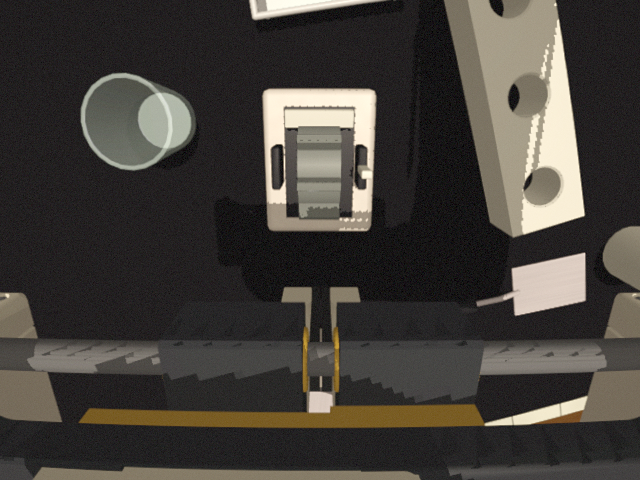

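Wrist view: timer at (320,160), whitish wide rib at (320,117) on the front (upper) side, pointer (365,173). Get the wheel profile from depth.

```bash
cat > d.py <<'E'
import m; from m import *
s=ctrl.snapshot("wrist"); m.W=cloud(s);W=m.W
d=(W[...,0]-.56)*np.cos(np.radians(-16.8))+(W[...,1]+.38)*np.sin(np.radians(-16.8))
e=-(W[...,0]-.56)*np.sin(np.radians(-16.8))+(W[...,1]+.38)*np.cos(np.radians(-16.8))
M=(abs(d)<.085)&(abs(e)<.07)
r=rect(M&(W[...,2]>.06)&(W[...,2]<.075),'timer')
c=np.array(r[0])/1000; a=r[2]-90; 
while a<-45:a+=90
while a>45:a-=90
if r[1][0]>r[1][1]: pass
a=-16.8 if abs(a+16.8)>3 else a
ca,sa=np.cos(np.radians(a)),np.sin(np.radians(a))
X=(W[...,0]-c[0])*ca+(W[...,1]-c[1])*sa; Y=-(W[...,0]-c[0])*sa+(W[...,1]-c[1])*ca; Z=W[...,2]-.085
R=np.hypot(X,Z); A=np.degrees(np.arctan2(X,Z))
print('c',c.round(4),'yaw',round(a,2))
def hist(mask,n):
    h=[(k,int((mask&(A>=k)&(A<k+5)).sum())) for k in range(-110,110,5)]; print(n,[x for x in h if x[1]>5])
hist((abs(Y)<.016)&(R>.043)&(R<.053),'ribs')
hist((abs(Y)>.019)&(abs(Y)<.0275)&(R>.038)&(R<.053)&(Z>-.01),'wide')
E
python3 d.py
```

```text
timer 8881 [ 560.1 -378.5] [100.7 128.4] 73.4
c [ 0.5601 -0.3785] yaw -16.6
ribs [(-110, 60), (-105, 112), (-80, 21), (-75, 287), (-70, 10), (-40, 33), (-35, 217), (-30, 284), (5, 222), (10, 207), (45, 80), (50, 244), (55, 40)]
wide [(-80, 15), (-75, 242), (-70, 33)]
```

```bash
python3 drive.py '[[[12, -0.2, 0], 0, 0], [[17.6, -0.2, 0], 0, 0], [[17.6, -0.2, 0], 0, 0], [[17.6, -0.2, 12], 0, 0], [[17.6, -0.2, 20], 0, 0], [[17.6, -0.2, 25], 0, 0], [[17.6, -0.2, 28], 0, 0], [[17.6, -0.2, 28], 0, 0]]'; python3 drive.py '[[[-1.2, 0, 0], 0, 0], [[-2.4, 0, 0], 0, 0], [[-3.8, 0, 0], 0, 0], [[-5.2, 0, 0], 0, 0], [[-6.6, 0, 0], 0, 0], [[-8, 0, 0], 0, 0], [[-9, 0, 0], 0, 0], [[-9, 0, 0], 0, 0]]'
```

```text
clock: 26.7
tool_pos: [0.5146, -0.3652, 0.1505]
orientation: [-180.0, -0.1, 163.2]
force: [-0.6, 0.4, 1.2]
opening: 0.0005
gripper_force: 0.0
clock: 27.7
tool_pos: [0.5582, -0.3783, 0.1507]
orientation: [180.0, -0.0, 163.2]
force: [-1.0, 0.0, -0.8]
opening: 0.0003
gripper_force: 0.0
```

```bash
python3 drive.py '[[[1.2, 0, 0], 0, 0], [[1.2, 0, -10], 0, 0], [[1.2, 0, -22], 0, 0], [[1.2, 0, -28], 0, 0], [[-8.6, 0, -28], 0, 0], [[-8.6, 0, -28], 0, 0], [[-8.6, 0, -28], 0, 0]]';python3 d.py
```

```text
clock: 28.58
tool_pos: [0.5984, -0.3904, 0.2904]
orientation: [180.0, -0.1, 163.2]
force: [-0.3, -0.2, -0.3]
opening: 0.0004
gripper_force: 0.0
timer 8853 [ 559.7 -378.4] [100.9 127.9] 73.4
c [ 0.5597 -0.3784] yaw -16.6
ribs [(-110, 64), (-105, 114), (-80, 15), (-75, 67), (-70, 286), (-35, 71), (-30, 222), (-25, 199), (10, 311), (15, 143), (50, 215), (55, 92), (60, 35)]
wide [(-80, 11), (-75, 34), (-70, 287)]
```

To row units: 0.1484 m is 29.68, 0.0765 m is 15.3.

```bash
python3 drive.py '[[[12, 0, 0], 0, 0], [[17.8, 0, 6], 0, 0], [[17.8, 0, 18], 0, 0], [[17.8, 0, 27], 0, 0], [[17.8, 0, 29.68], 0, 0], [[17.8, 0, 29.68], 0, 0], [[16.5, 0, 29.68], 0, 0], [[15.3, 0, 29.68], 0, 0]]'; python3 drive.py '[[[-0.7, 0, -0.2], 0, 0], [[-1.4, 0, -0.4], 0, 0], [[-2.4, 0, -0.76], 0, 0], [[-3.4, 0, -1.1], 0, 0], [[-4.4, 0, -1.2], 0, 0], [[-5.4, 0, -1.3], 0, 0], [[-6.6, 0, -1.3], 0, 0], [[-6.6, 0, -1.3], 0, 0]]'; python3 drive.py '[[[1.2, 0, 0], 0, 0], [[1.2, 0, -10], 0, 0], [[1.2, 0, -22], 0, 0], [[1.2, 0, -28.4], 0, 0], [[-8.6, 0, -28.4], 0, 0], [[-8.6, 0, -28.4], 0, 0], [[-8.6, 0, -28.4], 0, 0]]';python3 d.py
```

```text
clock: 29.62
tool_pos: [0.5261, -0.369, 0.1447]
orientation: [-180.0, 0.0, 163.2]
force: [-4.6, 1.1, 3.7]
opening: 0.0003
gripper_force: 2.3
clock: 30.62
tool_pos: [0.5581, -0.3783, 0.149]
orientation: [-180.0, 0.0, 163.2]
force: [0.6, 0.0, -0.8]
opening: 0.0007
gripper_force: 0.1
clock: 31.5
tool_pos: [0.5982, -0.3903, 0.2908]
orientation: [180.0, -0.0, 163.2]
force: [-0.5, 0.2, 0.0]
opening: 0.0005
gripper_force: 0.0
timer 8896 [ 559.5 -378.4] [100.7 128.1] 73.5
c [ 0.5595 -0.3784] yaw -16.54
ribs [(-110, 60), (-105, 116), (-80, 36), (-75, 79), (-70, 237), (-35, 112), (-30, 241), (-25, 157), (5, 9), (10, 316), (15, 121), (50, 255), (55, 62), (60, 22)]
wide [(-35, 55), (-30, 131), (-25, 145)]
```

To row units: 0.1484 m is 29.68, 0.135 m is 27.

```bash
python3 drive.py '[[[12, 0, 0], 0, 0], [[17.8, 0, 6], 0, 0], [[17.8, 0, 18], 0, 0], [[17.8, 0, 27], 0, 0], [[17.8, 0, 29.68], 0, 0], [[17.8, 0, 29.68], 0, 0], [[16.5, 0, 29.68], 0, 0], [[15.3, 0, 29.68], 0, 0]]'; python3 drive.py '[[[-0.7, 0, -0.2], 0, 0], [[-1.4, 0, -0.4], 0, 0], [[-2.4, 0, -0.76], 0, 0], [[-3.4, 0, -1.1], 0, 0], [[-4.3, 0, -1.2], 0, 0], [[-4.74, 0, -1.3], 0, 0], [[-4.74, 0, -1.3], 0, 0]]'; python3 drive.py '[[[1.2, 0, 0], 0, 0], [[1.2, 0, -10], 0, 0], [[1.2, 0, -22], 0, 0], [[1.2, 0, -28.4], 0, 0], [[-10.46, 0, -28.4], 0, 0], [[-10.46, 0, -28.4], 0, 0], [[-10.46, 0, -28.4], 0, 0]]';python3 d.py; python3 - <<'E'
from h import *
s=ctrl.snapshot("wrist"); cv2.imwrite("pics/w7.png",cv2.resize(s["frame"][75:245,240:400],(640,680),interpolation=cv2.INTER_CUBIC)[80:680,:,::-1])
E
```

```text
clock: 32.55
tool_pos: [0.5252, -0.3687, 0.145]
orientation: [-180.0, 0.0, 163.2]
force: [-12.4, 6.3, 19.3]
opening: 0.0006
gripper_force: 9.5
clock: 33.42
tool_pos: [0.5484, -0.3753, 0.149]
orientation: [180.0, 0.0, 163.2]
force: [0.4, -0.0, 0.1]
opening: 0.0004
gripper_force: 0.0
clock: 34.3
tool_pos: [0.5977, -0.3901, 0.2904]
orientation: [180.0, -0.1, 163.2]
force: [-0.5, 0.1, 0.8]
opening: 0.0005
gripper_force: 0.0
timer 9049 [ 559.9 -378.7] [100.9 128.3] 73.3
c [ 0.5599 -0.3787] yaw -16.69
ribs [(-110, 30), (-105, 101), (-85, 195), (-80, 83), (-45, 139), (-40, 350), (-35, 15), (-5, 102), (0, 253), (5, 86), (35, 8), (40, 313), (45, 85), (80, 12), (85, 93)]
wide [(-5, 86), (0, 129), (5, 45)]
```

View pics/w7.png

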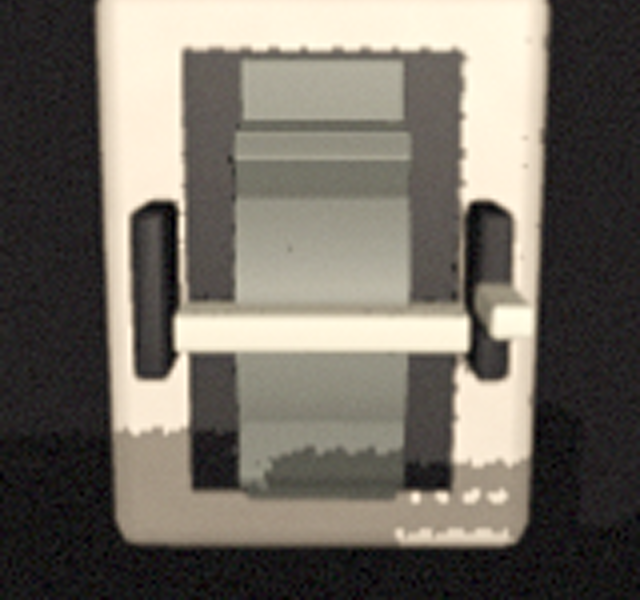

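The wide rib (row 328) is level with the pointer; depth puts it at about +2°. Now locate the frame bar.

```bash
python3 - <<'E'
import m; from m import *
for n in("top","scene"):
    s=ctrl.snapshot(n);m.W=cloud(s);W=m.W
    q=W[box(.58,.78,.12,.26,.255,.32)]; print(n,len(q),np.median(q,0).round(4),np.percentile(q,[3,97],axis=0).round(4).tolist())
    q=W[box(.58,.78,.12,.26,.19,.235)]; print(n,len(q),np.median(q,0).round(4))
E
```

```text
top 184 [0.6589 0.1903 0.2809] [[0.6528, 0.1236, 0.276], [0.6659, 0.2559, 0.2862]]
top 166 [0.6432 0.1908 0.2123]
scene 219 [0.6649 0.1878 0.2784] [[0.6593, 0.1254, 0.2721], [0.6706, 0.2538, 0.2816]]
scene 205 [0.6493 0.1874 0.2101]
```

To row units: -0.05 m is -10, -0.03 m is -6, -16.8 degrees is -8.4.

```bash
python3 drive.py '[[[0, 0, -6], -4, 0], [[0, 0, -10], -8.4, 0], [[0, 0, -10], -8.4, 0]]'; python3 drive.py '[[[-4, 12, 0], 0, 0], [[-8, 24, 0], 0, 0], [[-12, 36, 0], 0, 0], [[-18, 47, 0], 0, 0], [[-18.4, 59, 0], 0, 0], [[-18.4, 71, 0], 0, 0], [[-18.4, 83, 0], 0, 0], [[-18.4, 95, 0], 0, 0]]'; python3 drive.py '[[[0, 12, 0], 0, 0], [[0, 21.2, 0], 0, 0], [[0, 21.2, 0], 0, 0], [[0, 21.2, 6], 0, 0], [[0, 21.2, 10.8], 0, 0], [[0, 21.2, 10.8], 0, 0]]'
```

```text
clock: 34.88
tool_pos: [0.5981, -0.3907, 0.3441]
orientation: [-179.9, 0.2, -179.9]
force: [0.3, -0.2, -0.7]
opening: 0.0004
gripper_force: 0.0
clock: 35.88
tool_pos: [0.6889, 0.0865, 0.3408]
orientation: [180.0, -0.0, 179.9]
force: [0.6, -0.3, 0.0]
opening: 0.0003
gripper_force: 0.0
clock: 36.62
tool_pos: [0.6884, 0.1895, 0.2848]
orientation: [-179.9, -0.2, 179.9]
force: [0.2, -0.0, 0.5]
opening: 0.0005
gripper_force: 0.0
```

To row units: 0.08 m is 16, 0.072 m is 14.4.

```bash
python3 drive.py '[[[2.8, 0, 0], 0, 0], [[4.8, 0, 0], 0, 0], [[6.8, 0, 0], 0, 0], [[8.8, 0, 0], 0, 0], [[10.8, 0, 0], 0, 0], [[12.8, 0, 0], 0, 0], [[14.4, 0, 0], 0, 0], [[16, 0, 0], 0, 0]]'; python3 drive.py '[[[0.8, 0, 0], 0, 0], [[0.8, 0, -10], 0, 0], [[0.8, 0, -20], 0, 0], [[0.8, 0, -20], 0, 0]]'; python3 - <<'E'
import m; from m import *
for n in("top","scene"):
    s=ctrl.snapshot(n);m.W=cloud(s);W=m.W
    q=W[box(.4,.78,.07,.10,.155,.32)]; print(n,len(q),np.median(q,0).round(4) if len(q) else 0)
E
```

```text
clock: 37.62
tool_pos: [0.609, 0.1907, 0.287]
orientation: [-180.0, -0.0, -180.0]
force: [1.7, 0.4, -0.6]
opening: 0.0006
gripper_force: 0.4
clock: 38.12
tool_pos: [0.6069, 0.191, 0.3923]
orientation: [179.8, 0.4, -180.0]
force: [-0.4, 0.2, 0.1]
opening: 0.0006
gripper_force: 0.0
top 73 [0.5838 0.0846 0.2712]
scene 151 [0.6056 0.0751 0.2097]
```

```bash
for i in 1 2 3; do python3 drive.py '[[[0, 0, 0], 0, 0], [[0, 0, 0], 0, 0], [[0, 0, 0], 0, 0], [[0, 0, 0], 0, 0], [[0, 0, 0], 0, 0], [[0, 0, 0], 0, 0], [[0, 0, 0], 0, 0], [[0, 0, 0], 0, 0]]' >/dev/null; done; python3 drive.py '[[[12, 0, 6], 0, 0.03], [[12, 0, 12], 0, 0.03], [[12, 0, 12], 0, 0.03], [[12, 0, 12], 0, 0.03], [[12, 0, 12], 0, 0.03]]'; python3 - <<'E'
import m; from m import *
for n in("top","wrist"):
    s=ctrl.snapshot(n);m.W=cloud(s);W=m.W
    rect(box(.4,.52,.12,.26,.144,.158),'arm'); rect(box(.4,.52,.12,.26,.165,.185),'fin')
    for y in(.12,.25):
        q=W[box(.4,.78,y-.02,y+.02,.133,.2)]; q=q[q[:,0]<.6]; print(n,y,len(q),np.percentile(q,[2,50,98],axis=0).round(4).tolist() if len(q) else 0)
print(ctrl.get_obs()["tool_pos"])
cv2.imwrite("pics/w8.png",s["frame"][:,:,::-1])
E
```

```text
clock: 41.85
tool_pos: [0.5468, 0.1909, 0.3285]
orientation: [180.0, 0.1, -180.0]
force: [-0.4, 0.5, 1.0]
opening: 0.0299
gripper_force: 0.0
arm 93 [462.7 189.1] [ 41.9 134.7] 2.9
fin 57 [456.1 183.9] [10.2 42.3] 16.1
top 0.12 78 [[0.4814, 0.102, 0.1341], [0.4894, 0.1172, 0.1401], [0.5598, 0.1385, 0.1458]]
top 0.25 86 [[0.4743, 0.2308, 0.134], [0.5427, 0.2502, 0.1406], [0.5529, 0.2686, 0.1457]]
arm 1230 [460.1 203.3] [ 40.6 107.6] 3.4
fin 875 [455.6 187.5] [ 9.7 44.2] 14.9
wrist 0.12 1096 [[0.4801, 0.1009, 0.137], [0.4888, 0.1203, 0.141], [0.5589, 0.1392, 0.1429]]
wrist 0.25 1126 [[0.4731, 0.2307, 0.1376], [0.4823, 0.2498, 0.1412], [0.5521, 0.2691, 0.1434]]
[0.54639264 0.19076146 0.32795444]
```

View pics/w8.png

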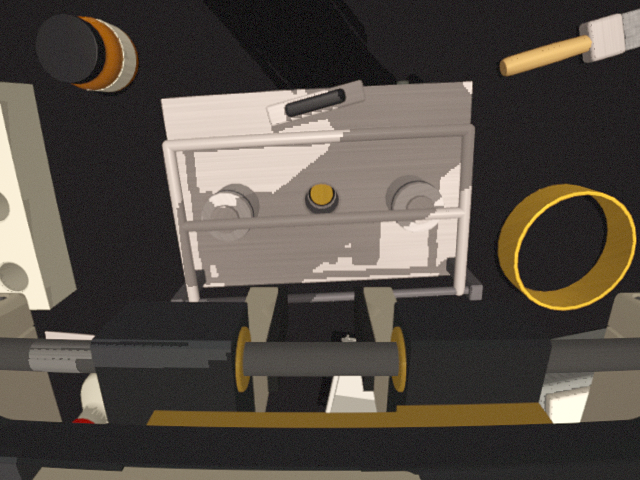

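Frame is shut (bar at (320,140), top height 141 mm, turnbutton clear of it). Next: approach the turnbutton.

To row units: 0.0905 m is 18.1, -0.0035 m is -0.7, -10 degrees is -5.

```bash
python3 drive.py '[[[10, -0.7, 0], -5, 0.03], [[18.1, -0.7, 0], -10, 0.03], [[18.1, -0.7, 0], -15, 0.03], [[18.1, -0.7, 0], -20, 0.03], [[18.1, -0.7, 0], -25, 0.03], [[18.1, -0.7, 0], -30, 0.03], [[18.1, -0.7, 0], -35, 0.03], [[18.1, -0.7, 0], -40, 0.03]]'; python3 drive.py '[[[0, 0, 0], -5, 0.03], [[0, 0, 0], -10, 0.03], [[0, 0, 10], -12.5, 0.03], [[0, 0, 18], -12.5, 0.03], [[0, 0, 18], -12.5, 0.03], [[0, 0, 18], -12.5, 0.03]]'; python3 - <<'E'
import m; from m import *
o=ctrl.get_obs();print(o["joint_pos"].round(1))
s=ctrl.snapshot("wrist");m.W=cloud(s);W=m.W
rect(box(.4,.52,.12,.26,.165,.185),'fin')
E
```

```text
clock: 42.95
tool_pos: [0.4555, 0.1872, 0.3277]
orientation: [-180.0, 0.0, -99.7]
force: [-0.1, -0.3, 0.5]
opening: 0.0298
gripper_force: 0.0
clock: 43.7
tool_pos: [0.4563, 0.1876, 0.2391]
orientation: [-179.9, 0.0, -75.0]
force: [-0.8, -0.4, 1.0]
opening: 0.0302
gripper_force: 0.0
[ 45.3   3.7 -22.8   0.1 -63.3 -30.3]
fin 1414 [456.1 186.9] [10.  43.7] 15.0
```

```bash
python3 drive.py '[[[0, 0, 8], 0, 0.03], [[0, 0, 11.7], 0, 0.03], [[0, 0, 11.7], 0, 0.03], [[0, 0, 11.7], 0, 0], [[0, 0, 11.7], 0, 0], [[0, 0, 11.7], 0, 0]]'; python3 drive.py '[[[0, 0, 0], -5, 0], [[0, 0, 0], -10, 0], [[0, 0, 0], -15, 0], [[0, 0, 0], -20, 0], [[0, 0, 0], -25, 0], [[0, 0, 0], -30, 0], [[0, 0, 0], -35, 0], [[0, 0, 0], -38, 0]]'; python3 drive.py '[[[0, 0, 0], 0, 0], [[0, 0, 0], 0, 0.03], [[0, 0, 0], 0, 0.03], [[0, 0, 0], 0, 0.03], [[0, 0, -10], 0, 0.03], [[0, 0, -20], 0, 0.03], [[0, 0, -32], 0, 0.03], [[0, 0, -32], 0, 0.03]]'; python3 - <<'E'
import m; from m import *
s=ctrl.snapshot("wrist");m.W=cloud(s);W=m.W
rect(box(.4,.52,.12,.26,.165,.185),'fin')
E
```

```text
clock: 44.5
tool_pos: [0.4557, 0.1875, 0.1798]
orientation: [-179.9, 0.0, -75.0]
force: [-1.3, 0.2, 4.5]
opening: 0.0097
gripper_force: 30.0
clock: 45.5
tool_pos: [0.4553, 0.1869, 0.1798]
orientation: [-180.0, -0.0, 1.3]
force: [-1.7, -1.1, 7.4]
opening: 0.0097
gripper_force: 30.0
clock: 46.5
tool_pos: [0.457, 0.1881, 0.3438]
orientation: [-179.7, -0.4, 1.0]
force: [-0.6, -0.2, -1.4]
opening: 0.0299
gripper_force: 0.0
fin 674 [455.  186.4] [42.8  9.9] 1.0
```

Turnbutton is at ~88°. Final check of everything from the fixed cameras.

```bash
python3 - <<'E'
import m; from m import *
for n in("top","scene"):
    s=ctrl.snapshot(n);m.W=cloud(s);W=m.W
    q=W[box(.25,.45,-.42,-.22,.095,.13)]; print(n,'knocker top',len(q),np.median(q,0).round(4) if len(q) else 0)
    circ(box(.27,.41,-.375,-.255,.10,.12),'k'); q=W[box(.29,.39,-.366,-.266,.022,.034)]; print('foot',len(q),q.mean(0).round(4))
    q=W[box(.47,.51,.1,.28,.13,.15)];print('bar',len(q),np.percentile(q[:,2],[20,50,90]).round(4) if len(q) else 0)
cv2.imwrite("pics/end.png",cv2.resize(s["frame"][150:390,90:490],(800,480),interpolation=cv2.INTER_CUBIC)[:,:,::-1])
E
```

```text
top knocker top 69 [ 0.3371 -0.3161  0.1127]
k 69 [ 337.4 -316.3] 13.3 med z 0.1127
foot 150 [ 0.3358 -0.3116  0.0299]
bar 26 [0.1359 0.1388 0.1419]
scene knocker top 87 [ 0.3476 -0.3158  0.1079]
k 69 [ 343.4 -316.4] 14.7 med z 0.1092
foot 177 [ 0.3503 -0.3177  0.029 ]
bar 223 [0.1342 0.1369 0.1458]
```

View pics/end.png

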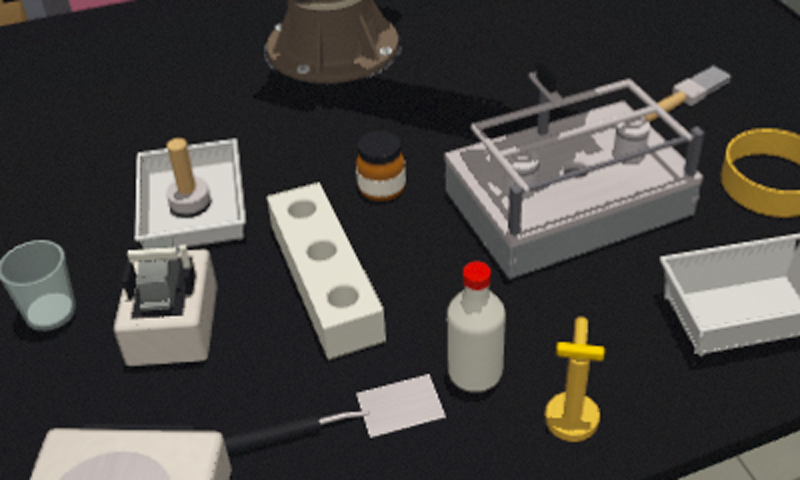

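The picture shows the knocker standing in the tray (185,190), the wide rib up by the pointer (160,255), the frame shut with the button across the bar (545,90), and the bystanders in place.

```bash
python3 -c "
from plant import ctrl
print(ctrl.close_job())"
```

```text
the job is handed in; nothing more can be done
None
```

I handed the job in after about 47 s of the 210 s; the hand-in returned no verdict, but my last camera checks showed every end condition met: two canisters (all that were present) driven home, frame shut, turnbutton about 88° across the bar, wide rib within about 3° of straight up, and knocker standing in the foil tray.

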